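# Seat a jar lid in the three-point marking jig

## Task

Pick up the loose stoneware jar lid and set it down flat on the open end of the jig's plate and let go of it, then slide it along the plate, without lifting it, past the sprung roller until it sits home in three-point contact: touching the end stop, the side stop and the roller. Push gently, as the glazed rim chips if it is pressed hard on a stop, leave the lid seated on its own, and leave the mug, tub, rib and pin tool where they are.

Things in the scene. Friction and masses are not known exactly. Their poses are not given: they have to be found in the camera images.
- lid_knob (a point): Loose speckled stoneware jar lid, about 0.22 kg: disc 84 mm across, 12 mm thick, with an upright round knob 24 mm across, 28 mm high, in the middle of its top. This point: on the axis, half-way up the knob, 26 mm above the lid's underside, 14 mm above the disc's top; z up. Carry it by the knob; pushed low on its rim (within 12 mm of the plate) it slides without tipping.
- plate: Marking jig, fixed to the bench: flat aluminium plate 220 (x) by 190 (y) by 8 mm, no rim; origin at the centre of its underside, x towards the end stop, z up. The lid slides on its top in +x, from the open end (negative x) about 93 mm to the stops, on its way pushing the roller aside; the roller then closes in behind it. This takes 2 to 10 N if pushed 3 to 8 mm to the +y side of the lid's middle; more if it wedges on the side rail.
- open_end (a point): Point on the plate's top, at plate x -60, y -6 mm: the good place to set the lid's middle down first. With its middle within 10 mm of here the lid is flat on the plate and clear of rail and roller. Axes as the plate's.
- nest (a point): Point on the plate's top at plate x +31, y -2 mm: nominal middle of the seated lid. The true seat is up to 8 mm away in x and 2 mm in y, as the two stops are set. Axes as the plate's.
- end_post: End stop: dark steel block 14 (x) by 34 (y) by 18 mm high on the plate at x +101, y 0 mm; origin at the centre of its underside, axes as the plate's. A 12 mm thick domed stop screw, 7.5 mm above the plate's top, sticks out of it in -x; tip at plate x +65 to +81 mm, the setting not measured: find it by feel. It does not yield; never press the lid on it with over 10 N.
- side_post: Side stop: block 34 (x) by 14 (y) by 18 mm high on the plate at x +20, y +86 mm, origin and axes likewise. It carries a round steel rail 12 mm thick, 7.5 mm above the plate's top, along x from plate x -15 to +50, its lid-side face at plate y +38 to +42 mm (setting not measured); from x -15 to -55 it flares outwards by 20 mm. It does not yield; never press the lid on it with over 20 N.
- spring_post: Spring housing: block 34 (x) by 16 (y) by 18 mm high on the plate at x +7, y -83 mm, origin and axes likewise. It carries a sprung plunger, pointing to +y, with a free-turning brass roller on its end.
- plunger (a joint): How far the sprung roller is pushed back (in the plate's -y), m: 0 when out, at most 0.021; spring 1.0 N at 0, rising 0.18 N per mm. It peaks at about 0.014 to 0.018 as the lid passes and reads 0.002 to 0.016 with the lid seated.
- roller_axis (a point): Centre of the brass roller: 16 mm across, 11 mm high, upright axis, its middle 7.5 mm above the plate's top. When out it is at plate x +7, y -36 mm; it moves along the plate's y only.
- mug: Bystander: speckled stoneware mug, 82 mm across, 90 mm high, handle to its +y; origin at the centre of its underside. Leave alone.
- tub: Bystander: green plastic tub with a twist cap, 94 mm across, 88 mm high; origin at the centre of its underside. Leave alone.
- rib: Bystander: flat teak rib lying on the bench, about 122 by 45 by 7 mm, long along its x; origin under the middle of its straight part. Leave alone.
- pin_tool: Bystander: steel pin tool lying on the bench along its x, handle 100 mm long and 12 mm thick, needle 50 mm; origin at bench height, 10 mm from the handle's middle towards the needle. Leave alone.
There are look-alikes about, which are no part of the job. What is shaped like the part that bears lid_knob but orange or red is not meant.

How it is judged:
By the outcome, as a careful person would: the job done as asked, in the order asked, and still so for the second after the job is handed in, with the robot touching nothing.
It also fails if it takes over 70 s, if anything falls off the work surface, if the arm or the gripper's body presses on something with over 40 N, if the wrist force passes 120 N, or if a joint passes its speed limit or range.

## Robot

A 7-joint arm with a two-finger parallel gripper is mounted at the origin on the work surface. World frame = base frame: x ahead of the robot, y to its left, z up, the work surface at z = 0. Lengths are in m, angles in rad, forces in N, time in s.
With the tool pointing down it reaches from about 0.425 to 0.875 m from the base axis. Payload 9.9 kg.
Tool frame: the origin (TCP) lies midway between the tips of the shut fingers; the grasp point (between the pads) lies 19 mm behind it; z points along the fingers, x is the direction in which the jaws open and shut, and the axes are right-handed (so a half turn about z gives the same grasp; the last joint's range is limited). The gripper opens to 85 mm and grips with 20 to 120 N. Pads are 22 mm wide; open, the fingers measure 114 mm over their backs; the gripper's body (76 mm by 85 mm) begins 54 mm behind the grasp point. The pads swing forward as they close: fully open they stand 13 mm farther back than shut.
Start: joints at [-1.201, 0.576, 0.025, 1.437, -0.015, 1.129, -0.057], TCP at [0.296, 0.607, 0.198] pointing down, gripper open.
Joint ranges: [-2.76, 2.76], [-0.34, 2.15], [-1.52, 1.57], [0.19, 2.46], [-1.09, 4.23], [0.17, 1.99], [-2.82, 2.82]. Speed limits (rad/s): [2.22, 2.22, 3.01, 3.01, 3.14, 3.14, 3.14].

## Interface

Orientations are given as a rotation vector (axis times angle).
In Python, from station import read_state, optics, ticket gives the robot as it stands. The module is installed in compiled form; this text tells all that it offers.
- The arm moves only by the tool carry_out, never from a script. Its argument "targets" is a list of rows, each a list of 2 entries, a list of its own where there are three numbers: the shift along the tool's x, y, z in m, then the turn about the tool's z in degrees. A call has 1 to 5 rows; each row is the pose to reach, as a shift and turn from the pose commanded when the call began, along the tool's axes at that moment; what a row does not reach only later rows make up. A row lasts 1/10 s, in which the tool goes at most 50 mm and 8.59 degrees, less where a joint would pass 70% of its speed; a pose out of reach is approached as far as the arm can. A call with a gripper value outside its range is refused whole. "grip" is the finger opening in m, from 0 to 0.0854, set as the call begins (left out, the last holds). The fingers move at their own pace and stop on an object; "newtons" is the grip in N (left out, the last holds). Time passes only in rows, so rows that repeat a pose let the fingers close. It gives the time, the measured TCP pose, the force and the opening at its end, in the units of the state.
- read_state(): the state, without advancing time (a new reading comes with each control period).
- optics.read_camera(name): name is "scene" or "top" or "wrist"; returns the picture (480x640x3 uint8, red, green, blue); there is no depth.
- optics.camera_params(name): a dict with "intrinsics" (3x3 intrinsics, pixels), "R" (3x3) and "t" (3): a world point X has camera coordinates R X + t. Camera axes: x right, y down, z forward; pixel columns grow to the right and rows downward; lengths in m; the calibration is good to about 2 mm. A picture is of the moment at which its call begins: read the wrist's pose just before it. camera_params takes no time and is no camera call; for the wrist camera it gives the pose at the moment of the call.
- ticket.finish_job(): hands the job in, once; it reports no verdict.
The state is a dict: "t": time; "joints": joint angles; "joint_vel": joint speeds; "effort": joint torques, N m; "tool_pos": TCP position; "tcp_rot": TCP orientation; "ft_force": force on the tool from outside, world axes, zero at the start; "ft_torque": the same for the moment, N m; "gripper_width": finger opening in m.
Only numpy, scipy, OpenCV 4.12 (cv2) and the standard library are available. Lean on these libraries where they do the work, as an engineer would, in place of code of your own. Each camera call takes 0.05 s, during which the arm holds its last target. There are 200 camera calls.

## Working session

There is one attempt and no reset: what is moved stays moved. The work goes in short steps, Python scripts to look and compute and a tool call to move; the robot and the scene stay as the last step left them, time stands still between calls to the robot, and variables do not carry over. Pictures are saved under pics/ and viewed, about 8 in all and at most 12, crops included, and the job is handed in when it is done.

Besides the shell and the picture viewer there is one more tool, called after "Request:" in YAML: its name, and indented under it one key for each argument. carry_out: Moves the arm, as the interface text tells. Its arguments: {"type":"object","properties":{"targets":{"type":"array"},"grip":{"type":"number"},"newtons":{"type":"number"}},"required":["targets"]}

```bash
mkdir -p pics; cat > h.py <<'E'
import numpy as np, cv2
from station import read_state, optics, ticket
from scipy.spatial.transform import Rotation as Ro
def snap(n,f):
    p=optics.camera_params(n); im=optics.read_camera(n)[:,:,::-1].copy()
    cv2.imwrite('pics/'+f,im); return im,p
def ray(p,u,v,z):
    K,R,t=map(np.array,(p['intrinsics'],p['R'],p['t']))
    d=R.T@np.linalg.inv(K)@[u,v,1]; c=-R.T@t
    return c+d*(z-c[2])/d[2]
def proj(p,X):
    K,R,t=map(np.array,(p['intrinsics'],p['R'],p['t']))
    q=K@(R@np.array(X)+t); return q[:2]/q[2]
E
python3 - <<'E'
from h import *
s=read_state(); print({k:np.round(v,3) for k,v in s.items()})
print(Ro.from_rotvec(s['tcp_rot']).as_matrix().round(3))
for n in('scene','top'):
    im,p=snap(n,n+'0.png'); print(n,np.round(p['intrinsics'],1).tolist(),(-np.array(p['R']).T@p['t']).round(3))
E
```

```text
{'t': np.float64(0.0), 'joints': array([-1.201,  0.577,  0.025,  1.438, -0.015,  1.129, -0.056]), 'joint_vel': array([-0.   ,  0.001, -0.   ,  0.   ,  0.001, -0.001,  0.   ]), 'effort': array([ 1.0000e-03, -7.6577e+01,  2.2510e+00, -2.8598e+01,  1.5000e-02,
        1.3000e-02,  0.0000e+00]), 'tool_pos': array([0.296, 0.606, 0.197]), 'tcp_rot': array([ 2.663e+00,  1.664e+00, -2.000e-03]), 'ft_force': array([ 0.186, -0.055, -0.535]), 'ft_torque': array([ 0.009,  0.001, -0.038]), 'gripper_width': np.float64(0.085)}
[[ 0.438  0.899 -0.001]
 [ 0.899 -0.438 -0.001]
 [-0.002  0.    -1.   ]]
scene [[547.8, 0.0, 314.9], [0.0, 547.8, 239.8], [0.0, 0.0, 1.0]] [ 0.989 -0.643  1.181]
top [[454.4, 0.0, 316.8], [0.0, 454.4, 243.4], [0.0, 0.0, 1.0]] [ 0.469 -0.002  0.969]
```

View pics/top0.png

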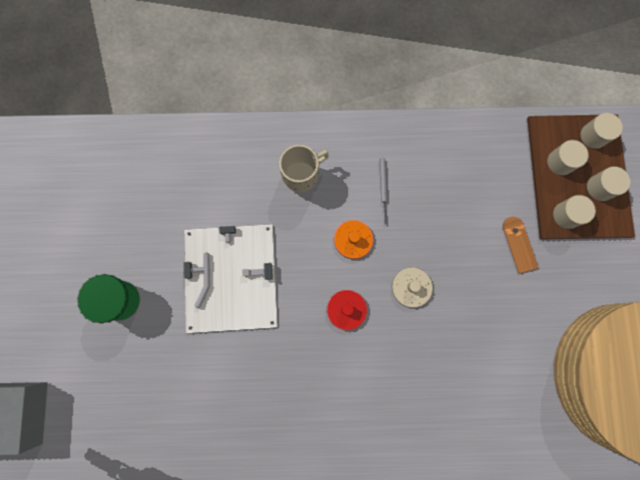

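View pics/scene0.png

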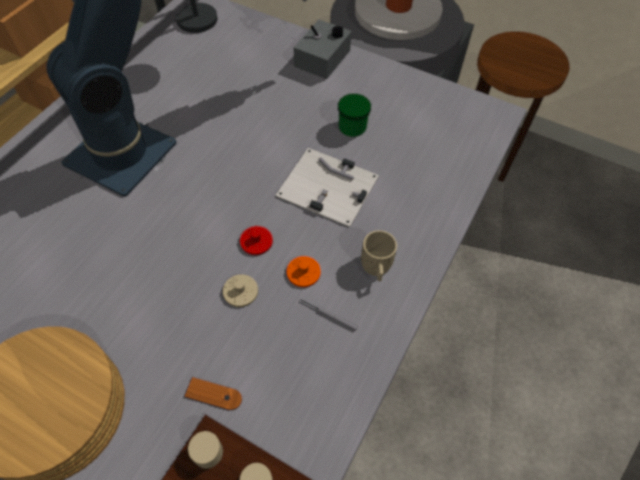

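The cream speckled lid at top (413,288) is the match. The orange one (354,240) and red one (347,310) are look-alikes. In the jig, the end stop is at (228,232), the side rail at (207,270) and the roller at (248,272). Plate +x is therefore up in the image, with the open end at the bottom. Next I confirm with a crop and measure.

```bash
cat > m.py <<'E'
from h import *
im=cv2.imread('pics/top0.png'); p=optics.camera_params('top')
a=cv2.resize(im[235:335,310:460],None,fx=4,fy=4,interpolation=2)[:, :]
b=cv2.resize(im[215:340,175:290],None,fx=3.2,fy=3.2,interpolation=2)
c=np.zeros((400,780,3),np.uint8); c[:,:400]=a[:400,200:600]; c[:400,405:405+368]=b[:400]
cv2.imwrite('pics/crop0.png',c)
hsv=cv2.cvtColor(im,cv2.COLOR_BGR2HSV)
# lid
def big(m,x0,x1,y0,y1):
    k=np.zeros_like(m);k[y0:y1,x0:x1]=m[y0:y1,x0:x1]
    k=cv2.morphologyEx(k,cv2.MORPH_CLOSE,np.ones((5,5)))
    cs,_=cv2.findContours(k,cv2.RETR_EXTERNAL,cv2.CHAIN_APPROX_NONE)
    return max(cs,key=cv2.contourArea)
print('lid hsv',hsv[275,405],'bench',hsv[330,430],'plate',hsv[320,230])
m=((hsv[:,:,0]>12)&(hsv[:,:,0]<40)&(hsv[:,:,1]>35)&(hsv[:,:,2]>90)).astype(np.uint8)*255
c=big(m,385,440,260,315); (u,v),r=cv2.minEnclosingCircle(c); e=cv2.fitEllipse(c)
print('lid px',u,v,r,e, 'world',ray(p,*e[0],0.010), 'diam',np.linalg.norm(ray(p,e[0][0]+e[1][0]/2,e[0][1],.01)-ray(p,e[0][0]-e[1][0]/2,e[0][1],.01)))
m=((hsv[:,:,2]>185)&(hsv[:,:,1]<30)).astype(np.uint8)*255
c=big(m,170,290,215,345); q=cv2.boxPoints(cv2.minAreaRect(c)); w=np.array([ray(p,*x,0.008) for x in q])
print(q.round(1).tolist()); print(w.round(4)); print([np.linalg.norm(w[i]-w[i-1]).round(4) for i in range(4)], 'centre',w.mean(0))
for i in range(4):
    d=w[i]-w[i-1]; print(np.degrees(np.arctan2(d[1],d[0])).round(2))
E
python3 m.py
```

```text
lid hsv [ 21  53 184] bench [135   7 147] plate [ 17  11 214]
lid px 412.0 287.0 20.24855613708496 ((411.99407958984375, 287.2091979980469), (38.54810333251953, 39.984588623046875), 116.85855102539062) world [ 0.54052925 -0.19914684  0.01      ] diam 0.08106107857483999
[[181.10000610351562, 228.5], [271.20001220703125, 224.1999969482422], [276.20001220703125, 327.8999938964844], [186.0, 332.20001220703125]]
[[0.6763 0.2925 0.008 ]
 [0.6821 0.0974 0.008 ]
 [0.4612 0.0872 0.008 ]
 [0.4557 0.2747 0.008 ]]
[np.float64(0.2213), np.float64(0.1952), np.float64(0.2212), np.float64(0.1876)] centre [0.56882027 0.18793715 0.008     ]
4.63
-88.27
-177.34
91.68
```

View pics/crop0.png

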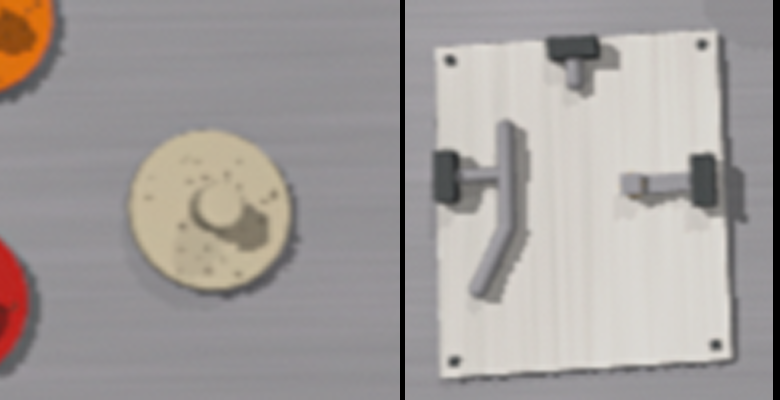

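The crop confirms the cream speckled lid with its round knob (right image in the pair shows the jig as described). The lid is at about (0.540, -0.199). The plate centre is at about (0.569, 0.188) with yaw about 3°. I'll turn the tool to the world axes and pass over the jig for a close look.

Request:
carry_out:
  targets:
    - [[-0.029,0.027,-0.01],-5.2]
    - [[-0.058,0.054,-0.02],-10.4]
    - [[-0.087,0.081,-0.03],-15.6]
    - [[-0.116,0.108,-0.04],-20.8]
    - [[-0.145,0.135,-0.05],-26.0]
  grip: 0.05
  newtons: 30

```text
t: 0.6
tool_pos: [0.3539, 0.4154, 0.2481]
tcp_rot: [2.217, 2.225, -0.001]
ft_force: [0.8, 1.2, -0.0]
gripper_width: 0.05
```

Request:
carry_out:
  targets:
    - [[-0.038,0.021,0],0]
    - [[-0.076,0.042,0],0]
    - [[-0.114,0.063,0],0]
    - [[-0.152,0.084,0],0]
    - [[-0.19,0.105,0],0]

```text
t: 1.1
tool_pos: [0.4591, 0.2254, 0.2479]
tcp_rot: [-2.221, -2.221, 0.0]
ft_force: [0.4, 0.8, 0.0]
gripper_width: 0.0503
```

Request:
carry_out:
  targets:
    - [[-0.025,0.01,0],0]
    - [[-0.037,0.02,0],0]
    - [[-0.037,0.02,0],0]

```text
t: 1.4
tool_pos: [0.4797, 0.1877, 0.2478]
tcp_rot: [2.225, 2.216, -0.001]
ft_force: [-0.5, 0.2, -0.3]
gripper_width: 0.0498
```

```bash
python3 - <<'E'
from h import *
im,p=snap('wrist','w0.png'); s=read_state(); print(s['t'],s['tool_pos'],s['tcp_rot'],s['joints'].round(2) if hasattr(s['joints'],'round') else s['joints'])
print(Ro.from_rotvec(s['tcp_rot']).as_matrix().round(3),np.array(p['R']).round(3).tolist(),(-np.array(p['R']).T@p['t']).round(4),np.array(p['intrinsics'])[0,0])
E
```

```text
1.45 [0.47881617 0.18949771 0.24774027] [-2.22363532e+00 -2.21901732e+00  8.22853105e-04] [-0.48  0.29  0.02  1.78 -0.01  1.07  1.11]
[[ 0.002  1.    -0.   ]
 [ 1.    -0.002 -0.   ]
 [-0.    -0.    -1.   ]] [[0.004, 1.0, -0.0], [0.965, -0.004, 0.264], [0.264, -0.001, -0.965]] [0.4135 0.1871 0.4243] 342.392691859504
```

View pics/w0.png

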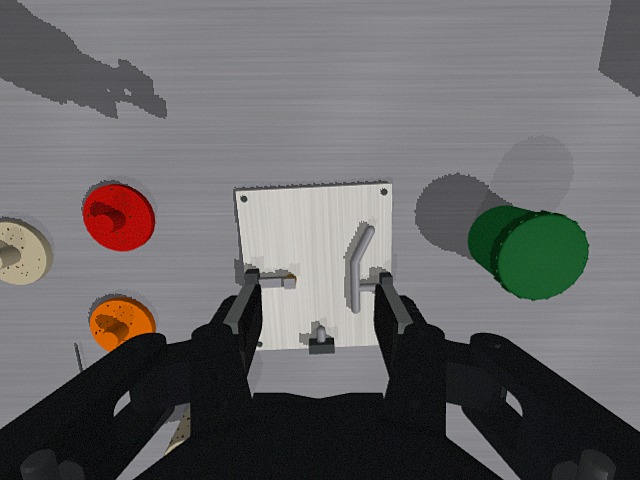

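The wrist view shows the plate (near corners (236,190) and (391,184)), the roller at (292,282), the rail with its straight part at column 355, and the stop screw tip at (320,327). I cast these.

```bash
cat > m2.py <<'E'
from h import *
im=cv2.imread('pics/w0.png'); p=optics.camera_params('wrist')
g=cv2.cvtColor(im,cv2.COLOR_BGR2GRAY)
m=(cv2.cvtColor(im,cv2.COLOR_BGR2HSV)[:,:,2]>175).astype(np.uint8)*255
def line(pts):
    W=np.array([ray(p,u,v,.008)[:2] for u,v in pts]); vx,vy,x,y=cv2.fitLine(W.astype(np.float32),cv2.DIST_HUBER,0,.001,.001).ravel(); return np.array([x,y]),np.array([vx,vy])
L=line([(np.where(m[r,225:330])[0].min()+225,r) for r in range(195,255)])
R=line([(np.where(m[r,330:400])[0].max()+331,r) for r in range(195,265)])
N=line([(c,np.where(m[170:240,c])[0].min()+170) for c in range(242,388)])
F=line([(c,np.where(m[320:360,c])[0].max()+321) for c in list(range(270,305))+list(range(340,372))])
for n,l in zip('LRNF',(L,R,N,F)): print(n,l[0],np.degrees(np.arctan2(l[1][1],l[1][0])).round(2))
def X(a,b):
    s=np.linalg.solve(np.c_[a[1],-b[1]],b[0]-a[0]); return a[0]+s[0]*a[1]
C=[X(N,R),X(N,L),X(F,L),X(F,R)]; print(np.round(C,4)); print([np.linalg.norm(C[i]-C[i-1]).round(4) for i in range(4)])
c=np.mean(C,0); print('centre',c)
d=(C[2]+C[3]-C[0]-C[1]); y=np.arctan2(d[1],d[0]); print('yaw',np.degrees(y))
for n,u,v,z in(('roller',292,280,.0205),('stop tip',320,327,.0155),('rail crest',355,290,.0215),('endpost top',321,342,.026)):
    q=ray(p,u,v,z)[:2]-c; print(n,[q@[np.cos(y),np.sin(y)],q@[-np.sin(y),np.cos(y)]])
for n,P in(('open',(-.06,-.006)),('nest',(.031,-.002))): print(n,c+[P[0]*np.cos(y)-P[1]*np.sin(y),P[0]*np.sin(y)+P[1]*np.cos(y)])
E
python3 m2.py
```

```text
L [0.49663106 0.09084119] 2.87
R [0.5116043  0.28085384] 2.12
N [0.45917085 0.18482417] -87.26
F [0.6781306  0.19114327] -87.34
[[0.4547 0.2787]
 [0.4638 0.0892]
 [0.6824 0.1002]
 [0.6737 0.2868]]
[np.float32(0.2192), np.float32(0.1898), np.float32(0.2189), np.float32(0.1869)]
centre [0.56861633 0.18873774]
yaw 2.4955351
roller [np.float64(0.0034068841915549496), np.float64(-0.03275273668799967)]
stop tip [np.float64(0.07372227075716103), np.float64(-0.0004121623009226711)]
rail crest [np.float64(0.020181734209229307), np.float64(0.046322536942990614)]
endpost top [np.float64(0.08974889270357027), np.float64(0.00013084330287534704)]
open [0.5089345  0.18013093]
nest [0.599674   0.18808942]
```

Request:
carry_out:
  targets:
    - [[-0.043,0.007,0],0]
    - [[-0.086,0.014,0],0]
    - [[-0.129,0.021,0],0]
    - [[-0.172,0.028,0],0]
    - [[-0.215,0.035,0],0]

```text
t: 1.95
tool_pos: [0.5135, -0.0246, 0.248]
tcp_rot: [-2.218, -2.224, -0.001]
ft_force: [0.5, 0.8, -0.2]
gripper_width: 0.0497
```

Request:
carry_out:
  targets:
    - [[-0.04,0.007,0.02],0]
    - [[-0.08,0.014,0.04],0]
    - [[-0.12,0.021,0.06],0]
    - [[-0.15,0.0265,0.08],0]
    - [[-0.173,0.0265,0.1],0]

```text
t: 2.45
tool_pos: [0.5409, -0.1982, 0.1469]
tcp_rot: [-2.221, -2.222, -0.001]
ft_force: [0.3, 0.3, -0.6]
gripper_width: 0.05
```

Request:
carry_out:
  targets:
    - [[0,0,0.02],0]
    - [[0,0,0.02],0]

```text
t: 2.65
tool_pos: [0.5388, -0.1961, 0.1253]
tcp_rot: [-2.217, -2.219, 0.003]
ft_force: [-0.5, 0.9, -0.2]
gripper_width: 0.0501
```

```bash
python3 - <<'E'
from h import *
s=read_state(); im,p=snap('wrist','w1.png'); print(s['t'],s['tool_pos'],s['tcp_rot'])
print('TCP px',proj(p,s['tool_pos']),'expected knob top px',proj(p,[.5405,-.199,.04]),'10mm in y',proj(p,[.5405,-.189,.04]))
import pickle; pickle.dump(p,open('w1.pkl','wb'))
E
```

```text
2.65 [ 0.53876012 -0.19610841  0.12532924] [-2.21721812 -2.21872275  0.00294154]
TCP px [319.34641796 272.85170481] expected knob top px [314.85977874 237.3338355 ] 10mm in y [327.5088082  237.33797058]
```

View pics/w1.png

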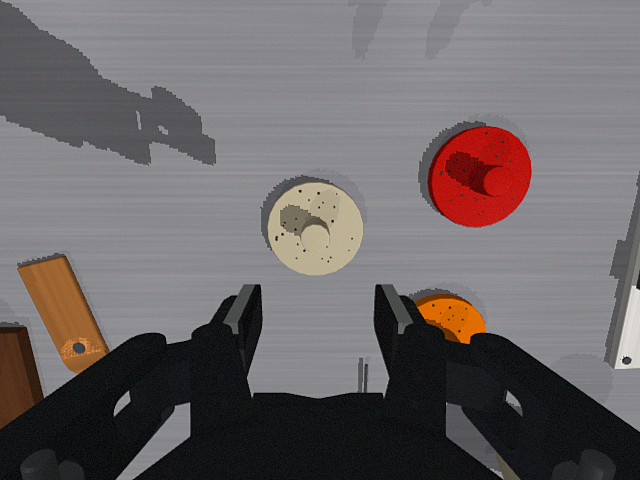

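The lid knob shows at (315,237), exactly where predicted. Descending to grip it.

Request:
carry_out:
  targets:
    - [[-0.0005,0,0.03],0]
    - [[-0.001,0.0,0.06],0]
    - [[-0.001,0.0,0.085],0]
    - [[-0.001,0.0,0.1],0]
    - [[-0.001,0.0,0.105],0]

```text
t: 3.2
tool_pos: [0.5406, -0.1969, 0.0226]
tcp_rot: [-2.218, -2.223, -0.0]
ft_force: [0.4, 0.9, 0.6]
gripper_width: 0.05
```

Request:
carry_out:
  targets:
    - [[0,0,0.001],0]

```text
t: 3.3
tool_pos: [0.5409, -0.1977, 0.0226]
tcp_rot: [2.22, 2.223, 0.001]
ft_force: [-0.3, -0.3, -0.2]
gripper_width: 0.0497
```

Request:
carry_out:
  targets:
    - [[0,0,0.001],0]

```text
t: 3.4
tool_pos: [0.5412, -0.1985, 0.0222]
tcp_rot: [2.219, 2.221, 0.002]
ft_force: [0.7, 0.6, 0.9]
gripper_width: 0.0497
```

Request:
carry_out:
  targets:
    - [[0,0,0.003],0]
    - [[0,0,0.006],0]

```text
t: 3.6
tool_pos: [0.5408, -0.1989, 0.0157]
tcp_rot: [2.22, 2.221, 0.001]
ft_force: [-0.6, -0.9, 0.1]
gripper_width: 0.0496
```

Request:
carry_out:
  targets:
    - [[0,0,0],0]
    - [[0,0,0],0]
    - [[0,0,0],0]
    - [[0,0,0],0]
  grip: 0.0
  newtons: 40

```text
t: 4.0
tool_pos: [0.5402, -0.1989, 0.0151]
tcp_rot: [2.221, 2.221, 0.0]
ft_force: [-0.5, 0.1, -0.1]
gripper_width: 0.0004
```

Request:
carry_out:
  targets:
    - [[0,0,0],0]

```text
t: 4.1
tool_pos: [0.5402, -0.1989, 0.0151]
tcp_rot: [2.221, 2.221, 0.0]
ft_force: [0.3, 0.9, 0.1]
gripper_width: -0.0002
```

The fingers shut on nothing, so I look.

```bash
python3 - <<'E'
from h import *
s=read_state(); im,p=snap('wrist','w2.png'); a,q=snap('top','top2.png'); b,r=snap('scene','scene2.png'); print(s['tool_pos'])
c=np.zeros((480,800,3),np.uint8); c[:,:400]=im[:,120:520]; c[:,400:]=cv2.resize(b[210:330,180:280],(400,480))
cv2.imwrite('pics/c2.png',c); print(proj(p,[.5405,-.199,.04]))
E
```

```text
[ 0.5402187  -0.19885798  0.01506646]
[319.30925245 291.87925145]
```

View pics/c2.png

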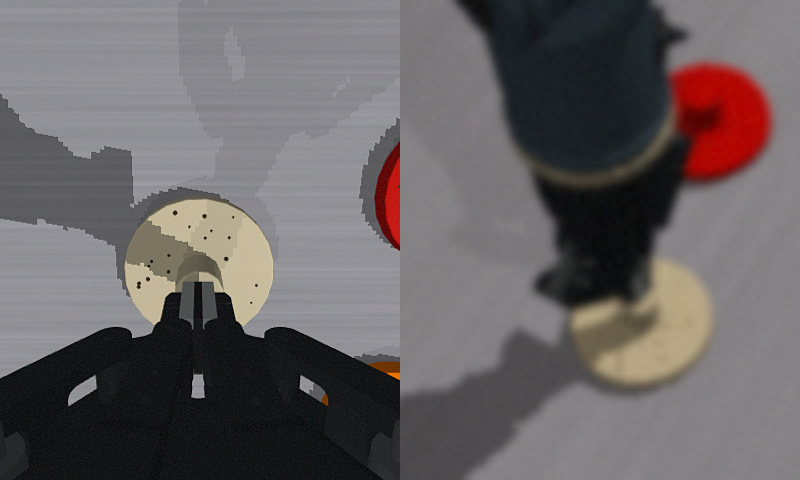

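```bash
python3 - <<'E'
from h import *
import pickle
s=read_state(); p=optics.camera_params('wrist'); print(s['tool_pos'])
print('tip near edge',ray(p,320,282,.0155),'knobtop far/mid',ray(p,319,262,.04),'knob front base',ray(p,319,255,.04))
im=cv2.imread('pics/w2.png'); hsv=cv2.cvtColor(im,cv2.COLOR_BGR2HSV)
m=((hsv[:,:,0]>12)&(hsv[:,:,0]<40)&(hsv[:,:,1]>35)&(hsv[:,:,2]>60)).astype(np.uint8)*255
m[:,:230]=0;m[:,410:]=0;m[330:]=0
cs,_=cv2.findContours(m,cv2.RETR_EXTERNAL,cv2.CHAIN_APPROX_NONE);c=max(cs,key=cv2.contourArea).reshape(-1,2)
c=c[(c[:,1]<270)]; W=np.array([ray(p,u,v,.012)[:2] for u,v in c])
# circle fit
A=np.c_[2*W,np.ones(len(W))];x=np.linalg.lstsq(A,(W**2).sum(1),rcond=None)[0];print('lid',x[:2],'r',np.sqrt(x[2]+x[0]**2+x[1]**2))
p1=pickle.load(open('w1.pkl','rb')); print('w1 tip edge',ray(p1,385,287,.13),ray(p1,252,287,.13), 'w1 knob',ray(p1,315,237,.04))
E
```

```text
[ 0.54017384 -0.19882882  0.01501668]
tip near edge [ 0.54534113 -0.19845657  0.0155    ] knobtop far/mid [ 0.5254022  -0.19914697  0.04      ] knob front base [ 0.52197778 -0.19915205  0.04      ]
lid [ 0.53955024 -0.19928795] r 0.04086854590027183
w1 tip edge [ 0.54515104 -0.16064366  0.13      ] [ 0.54514257 -0.2324864   0.13      ] w1 knob [ 0.54022764 -0.1988889   0.04      ]
```

```bash
python3 - <<'E'
from h import *
q=optics.camera_params('scene'); w=optics.camera_params('wrist')
for z in(.012,.015,.03,.04,.05,.06): print(z,'scene crop',((proj(q,[.54,-.199,z])-[180,210])*4+[400,0]).round(0),'wrist near edge x-11',proj(w,[.529,-.199,z]).round(0))
b=cv2.imread('pics/scene2.png'); cv2.imwrite('pics/c3.png',cv2.resize(b[255:315,205:285],(800,600),interpolation=cv2.INTER_CUBIC))
print([(z,((proj(q,[.54,-.199,z])-[205,255])*10).round(0)) for z in(.015,.04,.05)])
E
```

```text
0.012 scene crop [640. 315.] wrist near edge x-11 [319. 252.]
0.015 scene crop [639. 312.] wrist near edge x-11 [319. 253.]
0.03 scene crop [637. 300.] wrist near edge x-11 [319. 262.]
0.04 scene crop [635. 293.] wrist near edge x-11 [319. 269.]
0.05 scene crop [633. 284.] wrist near edge x-11 [319. 277.]
0.06 scene crop [631. 276.] wrist near edge x-11 [320. 286.]
[(0.015, array([349., 331.])), (0.04, array([337., 281.])), (0.05, array([332., 261.]))]
```

View pics/c3.png

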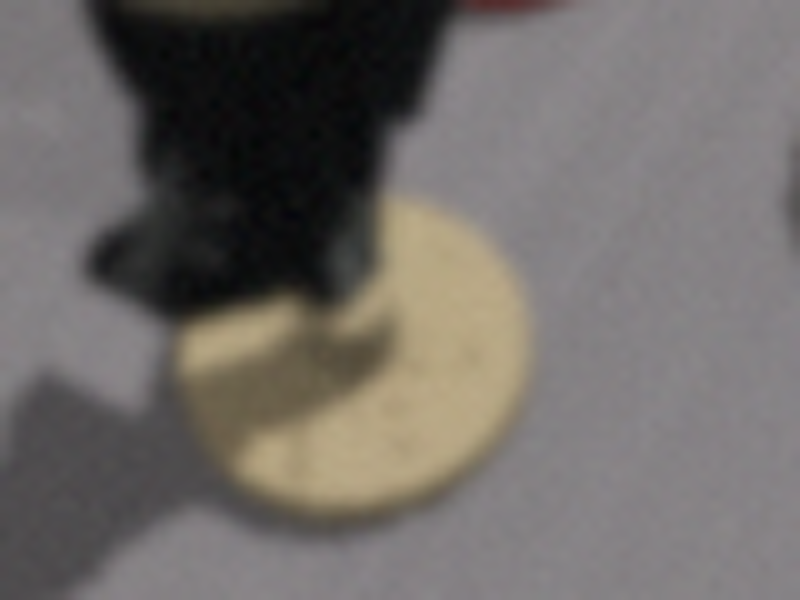

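The fingertips end just above the knob. That puts the real tips about 30 mm higher than the reported TCP; the lid has not moved and there is no force. I reopen and descend carefully, watching the force.

Request:
carry_out:
  targets:
    - [[0,0,0],0]
    - [[0,0,0],0]
    - [[0,0,0],0]
  grip: 0.05

```text
t: 4.55
tool_pos: [0.5402, -0.1988, 0.015]
tcp_rot: [-2.222, -2.221, 0.0]
ft_force: [0.3, 0.4, -0.2]
gripper_width: 0.0436
```

Request:
carry_out:
  targets:
    - [[0,0,0.001],0]
    - [[0,0,0.002],0]
    - [[0,0,0.003],0]
    - [[0,0,0.004],0]
    - [[0,0,0.004],0]

```text
t: 5.05
tool_pos: [0.5401, -0.1988, 0.0108]
tcp_rot: [-2.221, -2.221, 0.0]
ft_force: [-0.5, 0.9, -0.2]
gripper_width: 0.0502
```

Request:
carry_out:
  targets:
    - [[0,0,0.001],0]
    - [[0,0,0.002],0]
    - [[0,0,0.003],0]
    - [[0,0,0.004],0]
    - [[0,0,0.004],0]

```text
t: 5.55
tool_pos: [0.5401, -0.1988, 0.0068]
tcp_rot: [-2.221, -2.221, 0.0]
ft_force: [-0.6, -0.1, 0.3]
gripper_width: 0.0498
```

```bash
python3 -c "
from h import *
s=read_state(); im,p=snap('wrist','w4.png'); print(s['tool_pos'],s['ft_force'])
g=cv2.cvtColor(im,cv2.COLOR_BGR2GRAY)
for r in (270,275,280,285,290,295,300): print(r,''.join('#' if v<55 else '+' if v<110 else '.' for v in g[r,220:420:2]))
"
```

```text
[ 0.54005523 -0.19876554  0.00683074] [-0.56377765 -0.12369557  0.26882551]
270 .......++++............#................+++++++++++++++++++.........................................
275 .......++++.............+........++....+++++++++++++++++++++........................................
280 .......++++................++.........+++++++..........++++++.......................................
285 .........++.++++++##+.##.........++...+++................++++#................###+++++#.............
290 ..........+++++++####.................+....................+++................####++++++............
295 ......+++++++++######.........................................+...............#####++++++++++.......
300 ..######++++++#######..............#.........................+...............+######+++++++#####+...
```

Request:
carry_out:
  targets:
    - [[0,0,0.002],0]
    - [[0,0,0.004],0]
    - [[0,0,0.006],0]
    - [[0,0,0.008],0]
    - [[0,0,0.008],0]

```text
t: 6.1
tool_pos: [0.54, -0.1987, -0.0014]
tcp_rot: [-2.221, -2.221, 0.0]
ft_force: [-1.2, 1.2, -0.1]
gripper_width: 0.0501
```

Request:
carry_out:
  targets:
    - [[0,0,0.001],0]
    - [[0,0,0.002],0]
    - [[0,0,0.003],0]
    - [[0,0,0.004],0]
    - [[0,0,0.004],0]

```text
t: 6.6
tool_pos: [0.5401, -0.1988, -0.0051]
tcp_rot: [-2.221, -2.221, 0.0]
ft_force: [-0.9, 0.2, 0.2]
gripper_width: 0.0499
```

Request:
carry_out:
  targets:
    - [[0,0,0.001],0]
    - [[0,0,0.002],0]
    - [[0,0,0.003],0]
    - [[0,0,0.004],0]
    - [[0,0,0.004],0]

```text
t: 7.1
tool_pos: [0.5401, -0.1988, -0.0092]
tcp_rot: [-2.221, -2.221, 0.0]
ft_force: [-0.8, 0.1, 0.6]
gripper_width: 0.0499
```

The tips are free below the bench by the reading, so the offset is real. A little further, then close.

Request:
carry_out:
  targets:
    - [[0,0,0.001],0]
    - [[0,0,0.002],0]
    - [[0,0,0.003],0]
    - [[0,0,0.004],0]
    - [[0,0,0.004],0]

```text
t: 7.6
tool_pos: [0.5401, -0.1988, -0.0131]
tcp_rot: [-2.221, -2.221, 0.0]
ft_force: [-0.6, 0.6, -0.5]
gripper_width: 0.0501
```

Request:
carry_out:
  targets:
    - [[0,0,0],0]
    - [[0,0,0],0]
    - [[0,0,0],0]
    - [[0,0,0],0]
  grip: 0.0
  newtons: 30

```text
t: 8.0
tool_pos: [0.5402, -0.1988, -0.0128]
tcp_rot: [2.221, 2.221, 0.0]
ft_force: [-0.8, 0.5, 2.9]
gripper_width: 0.023
```

Gripped at 23 mm, which is the knob. Lift and carry to the open end.

Request:
carry_out:
  targets:
    - [[0,0,-0.008],0]
    - [[0,0,-0.025],0]
    - [[0,0,-0.045],0]
    - [[0,0,-0.065],0]
    - [[0,0,-0.08],0]

```text
t: 8.5
tool_pos: [0.5402, -0.1989, 0.0684]
tcp_rot: [2.221, 2.221, 0.0]
ft_force: [-0.6, -0.1, -2.9]
gripper_width: 0.0222
```

Request:
carry_out:
  targets:
    - [[0.02,-0.002,0],0]
    - [[0.055,-0.005,0],0]
    - [[0.095,-0.008,0],0]
    - [[0.135,-0.011,0],0]
    - [[0.175,-0.015,0],0]

```text
t: 9.0
tool_pos: [0.5248, -0.0224, 0.0673]
tcp_rot: [2.222, 2.221, 0.0]
ft_force: [0.8, 0.6, -2.0]
gripper_width: 0.0229
```

Request:
carry_out:
  targets:
    - [[0.04,-0.003,0],0]
    - [[0.08,-0.006,0],0]
    - [[0.12,-0.01,0],0]
    - [[0.155,-0.013,0],0]
    - [[0.185,-0.015,0],0]

```text
t: 9.5
tool_pos: [0.5094, 0.1635, 0.0673]
tcp_rot: [-2.219, -2.223, -0.0]
ft_force: [1.1, 0.1, -3.3]
gripper_width: 0.0232
```

Request:
carry_out:
  targets:
    - [[0.012,-0.001,0],0]
    - [[0.019,-0.001,0],0]
    - [[0.019,-0.001,0],0]
    - [[0.019,-0.001,0],0]

```text
t: 9.9
tool_pos: [0.5094, 0.1785, 0.0671]
tcp_rot: [2.223, 2.219, -0.001]
ft_force: [0.2, 0.5, -2.1]
gripper_width: 0.0229
```

```bash
python3 -c "
from h import *
s=read_state(); im,p=snap('wrist','w5.png'); print(s['t'],s['tool_pos'],s['ft_force'],s['gripper_width'])
b,q=snap('top','top5.png')
c=np.zeros((480,800,3),np.uint8); c[:,:400]=im[:,120:520]; c[:,400:]=cv2.resize(b[215:365,170:295],(400,480),interpolation=cv2.INTER_CUBIC)
cv2.imwrite('pics/c5.png',c)
"
```

```text
9.9 [0.50937993 0.17852983 0.06705468] [ 0.18824178  0.49464811 -2.10733557] 0.022920157326815786
```

View pics/c5.png

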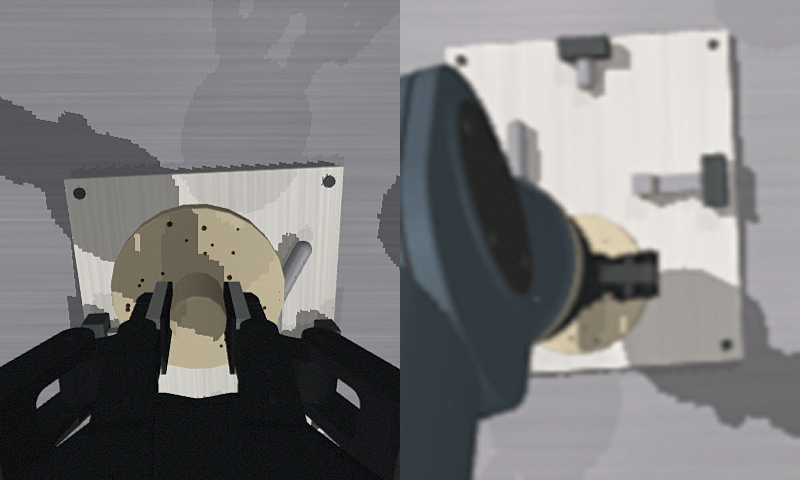

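The lid is held level above the open end. Lower it.

Request:
carry_out:
  targets:
    - [[0.0005,0,0.02],0]
    - [[0.001,0,0.04],0]
    - [[0.001,0,0.055],0]
    - [[0.001,0,0.065],0]
    - [[0.001,0,0.068],0]

```text
t: 10.5
tool_pos: [0.5089, 0.1801, -0.0019]
tcp_rot: [-2.223, -2.22, 0.002]
ft_force: [-0.9, 0.8, -2.8]
gripper_width: 0.0231
```

Request:
carry_out:
  targets:
    - [[0,0,0.001],0]
    - [[0,0,0.002],0]
    - [[0,0,0.0025],0]
    - [[0,0,0.003],0]
    - [[0,0,0.003],0]

```text
t: 11.0
tool_pos: [0.5093, 0.1813, -0.0037]
tcp_rot: [2.221, 2.221, 0.001]
ft_force: [0.4, -0.7, -2.6]
gripper_width: 0.0228
```

Request:
carry_out:
  targets:
    - [[0,0,0.0005],0]
    - [[0,0,0.001],0]
    - [[0,0,0.001],0]

```text
t: 11.3
tool_pos: [0.5092, 0.1812, -0.0048]
tcp_rot: [2.221, 2.221, 0.0]
ft_force: [-0.6, 0.3, 0.2]
gripper_width: 0.0226
```

Request:
carry_out:
  targets:
    - [[0,0,0],0]
    - [[0,0,0],0]
    - [[0,0,0],0]
    - [[0,0,0],0]
  grip: 0.045

```text
t: 11.7
tool_pos: [0.5092, 0.1812, -0.005]
tcp_rot: [2.221, 2.221, 0.0]
ft_force: [-0.4, 0.4, -0.1]
gripper_width: 0.0448
```

Request:
carry_out:
  targets:
    - [[0,0,-0.01],0]
    - [[0,0,-0.03],0]
    - [[0,0,-0.05],0]
    - [[0,-0.02,-0.065],0]
    - [[0,-0.04,-0.065],0]

```text
t: 12.2
tool_pos: [0.4703, 0.1815, 0.0624]
tcp_rot: [2.221, 2.22, 0.006]
ft_force: [-1.0, -0.1, -1.1]
gripper_width: 0.0447
```

Request:
carry_out:
  targets:
    - [[0,-0.02,0],0]
    - [[0,-0.04,0],0]
    - [[0,-0.05,0],0]
    - [[0,-0.05,0],0]
  grip: 0.0

```text
t: 12.6
tool_pos: [0.4183, 0.1813, 0.0605]
tcp_rot: [-2.22, -2.222, 0.0]
ft_force: [0.4, -0.4, -0.4]
gripper_width: 0.0002
```

```bash
cat > m6.py <<'E'
from h import *
import sys
s=read_state(); im,p=snap('wrist',sys.argv[1]); print(s['t'],s['tool_pos'],s['ft_force'],s['gripper_width'])
hsv=cv2.cvtColor(im,cv2.COLOR_BGR2HSV)
m=((hsv[:,:,0]>12)&(hsv[:,:,0]<40)&(hsv[:,:,1]>45)&(hsv[:,:,2]>60)).astype(np.uint8)*255
m[:,:200]=0;m[:,440:]=0
m=cv2.morphologyEx(m,cv2.MORPH_CLOSE,np.ones((5,5)))
cs,_=cv2.findContours(m,cv2.RETR_EXTERNAL,cv2.CHAIN_APPROX_NONE);c=max(cs,key=cv2.contourArea).reshape(-1,2)
W=np.array([ray(p,u,v,.020)[:2] for u,v in c])
for _ in range(6):
    A=np.c_[2*W,np.ones(len(W))];x=np.linalg.lstsq(A,(W**2).sum(1),rcond=None)[0];r=np.sqrt(x[2]+x[0]**2+x[1]**2)
    e=abs(np.linalg.norm(W-x[:2],axis=1)-r); W=W[e<max(.001,np.percentile(e,85))]
y=np.radians(2.6);q=x[:2]-[.5687,.1885]
print('lid',x[:2],'r',r,'plate xy',q@[np.cos(y),np.sin(y)],q@[-np.sin(y),np.cos(y)])
E
python3 m6.py w6.png
```

```text
12.6 [0.41829619 0.18129864 0.06049236] [ 0.38499496 -0.41748574 -0.42775459] 0.00022841993683383075
lid [0.52332242 0.18072321] r 0.00982562645941547 plate xy -0.045683647605896056 -0.00571032030022276
```

View pics/w6.png

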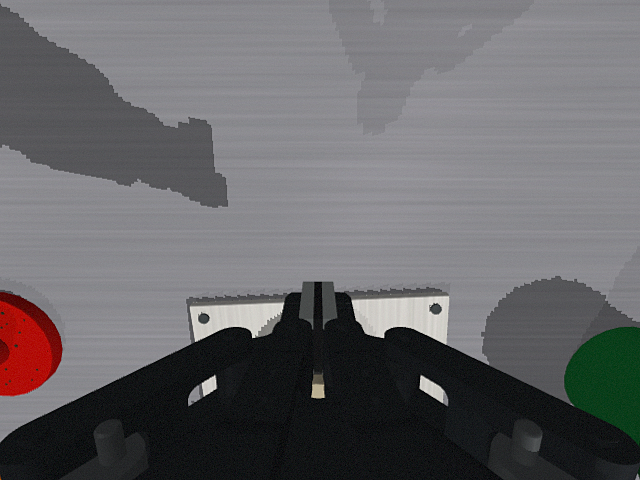

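The lid is now hidden behind the gripper; the plate edge row 295 is visible. Next I touch the bench in front of the plate with shut fingers to find the true tip height, turning 4.4° for the push so the contact falls about 5 mm to the lid's +y side.

Request:
carry_out:
  targets:
    - [[0,0,0.02],1]
    - [[0,0,0.04],2]
    - [[0,0,0.055],3]
    - [[0,0,0.068],4]
    - [[0,0,0.076],4.4]

```text
t: 13.15
tool_pos: [0.4203, 0.1811, -0.017]
tcp_rot: [2.306, 2.133, -0.0]
ft_force: [-0.4, 0.2, -0.4]
gripper_width: -0.0004
```

Request:
carry_out:
  targets:
    - [[0,0,0.001],0]
    - [[0,0,0.002],0]
    - [[0,0,0.003],0]
    - [[0,0,0.004],0]

```text
t: 13.55
tool_pos: [0.4196, 0.1814, -0.0196]
tcp_rot: [2.305, 2.135, 0.002]
ft_force: [-0.1, 0.3, -0.4]
gripper_width: 0.0002
```

Request:
carry_out:
  targets:
    - [[0,0,0.001],0]
    - [[0,0,0.002],0]
    - [[0,0,0.003],0]

```text
t: 13.85
tool_pos: [0.4192, 0.1812, -0.023]
tcp_rot: [2.305, 2.135, 0.0]
ft_force: [-0.1, 0.1, 0.2]
gripper_width: -0.0001
```

Request:
carry_out:
  targets:
    - [[0,0,0.001],0]
    - [[0,0,0.002],0]

```text
t: 14.05
tool_pos: [0.4192, 0.1812, -0.0251]
tcp_rot: [-2.305, -2.134, 0.0]
ft_force: [-0.2, -0.5, -0.6]
gripper_width: 0.0003
```

Request:
carry_out:
  targets:
    - [[0,0,0.001],0]
    - [[0,0,0.0015],0]

```text
t: 14.25
tool_pos: [0.4191, 0.1812, -0.0266]
tcp_rot: [-2.305, -2.134, 0.0]
ft_force: [0.7, -1.0, 0.1]
gripper_width: -0.0005
```

Request:
carry_out:
  targets:
    - [[0,0,0.001],0]
    - [[0,0,0.0015],0]

```text
t: 14.45
tool_pos: [0.4192, 0.1812, -0.0281]
tcp_rot: [2.305, 2.135, -0.0]
ft_force: [0.6, -0.2, 0.3]
gripper_width: -0.0003
```

Request:
carry_out:
  targets:
    - [[0,0,0.001],0]
    - [[0,0,0.0015],0]

```text
t: 14.65
tool_pos: [0.4191, 0.1812, -0.0296]
tcp_rot: [-2.305, -2.134, 0.0]
ft_force: [-0.4, 0.5, -0.0]
gripper_width: 0.0001
```

Request:
carry_out:
  targets:
    - [[0,0,0.001],0]
    - [[0,0,0.0015],0]

```text
t: 14.85
tool_pos: [0.4191, 0.1812, -0.0311]
tcp_rot: [-2.305, -2.135, 0.0]
ft_force: [-0.0, -0.8, -0.0]
gripper_width: -0.0002
```

Request:
carry_out:
  targets:
    - [[0,0,0.001],0]
    - [[0,0,0.0015],0]

```text
t: 15.05
tool_pos: [0.4191, 0.1812, -0.0326]
tcp_rot: [-2.305, -2.134, 0.0]
ft_force: [-0.2, -0.3, -0.6]
gripper_width: -0.0
```

Request:
carry_out:
  targets:
    - [[0,0,0.001],0]
    - [[0,0,0.0015],0]

```text
t: 15.25
tool_pos: [0.4192, 0.1812, -0.0333]
tcp_rot: [-2.305, -2.134, -0.001]
ft_force: [-4.4, -0.6, 25.7]
gripper_width: -0.0003
```

Request:
carry_out:
  targets:
    - [[0,0,0.001],0]
    - [[0,0,0.0015],0]

```text
t: 15.45
tool_pos: [0.4192, 0.1813, -0.0335]
tcp_rot: [-2.305, -2.134, -0.003]
ft_force: [-8.2, -2.8, 54.9]
gripper_width: 0.0
```

Request:
carry_out:
  targets:
    - [[0,0,0.001],0]
    - [[0,0,0.0015],0]

```text
t: 15.65
tool_pos: [0.4193, 0.1813, -0.0336]
tcp_rot: [-2.306, -2.133, -0.005]
ft_force: [-12.1, -4.2, 82.9]
gripper_width: -0.0001
```

```bash
python3 -c "
from h import *
s=read_state(); im,p=snap('scene','s7.png'); w,pw=snap('wrist','w7.png');print(s['tool_pos'])
x,y=.4191,.1812
c=np.zeros((500,800,3),np.uint8); u,v=proj(p,[x,y,0.02]).astype(int);print(u,v)
c[:,:400]=cv2.resize(im[v-25:v+25,u-20:u+20],(400,500),interpolation=2); c[:480,400:]=w[:,120:520]
for z in (0,.01,.02,.03): print(z,(proj(p,[x,y,z])-[u-20,v-25])*10, proj(pw,[x-.011,y,z])-[120-400,0])
cv2.imwrite('pics/c7.png',c)"
```

```text
[ 0.41929419  0.18127743 -0.03359989]
279 161
0 [210.4810616 303.3724189] [597.70824116 275.88726658]
0.01 [208.7525941  279.94130656] [597.78450881 284.590421  ]
0.02 [207.00490017 256.2495606 ] [597.87181926 294.55370555]
0.03 [205.23765721 232.29280801] [597.97275802 306.07216115]
```

View pics/c7.png

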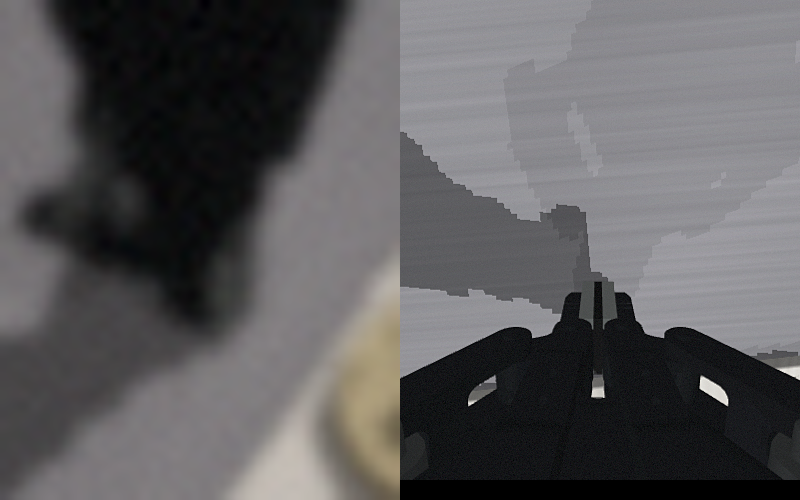

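The fingers touched the bench at TCP -0.033. I should not have batched those last steps: the force reached 83 N, still under the 120 N limit. The tips are therefore 33 mm behind the reported TCP. I lift to a tip height of about 12 mm and approach the lid.

Request:
carry_out:
  targets:
    - [[0,0,-0.006],0]
    - [[0,0,-0.012],0]
    - [[0,0,-0.016],0]
    - [[0,0,-0.016],0]

```text
t: 16.15
tool_pos: [0.4193, 0.1813, -0.0208]
tcp_rot: [2.305, 2.135, 0.001]
ft_force: [-0.4, -0.3, 1.2]
gripper_width: 0.0003
```

```bash
python3 -c "
from h import *
b,p=snap('top','top8.png')
hsv=cv2.cvtColor(b,cv2.COLOR_BGR2HSV)
m=((hsv[:,:,0]>12)&(hsv[:,:,0]<40)&(hsv[:,:,1]>35)&(hsv[:,:,2]>60)).astype(np.uint8)*255
m[:220]=0;m[345:]=0;m[:,:180]=0;m[:,280:]=0
cs,_=cv2.findContours(m,cv2.RETR_EXTERNAL,cv2.CHAIN_APPROX_NONE);c=max(cs,key=cv2.contourArea)
print(cv2.contourArea(c),cv2.boundingRect(c),cv2.minEnclosingCircle(c))
y=np.radians(2.6)
for P in((-.06,-.006),): print(proj(p,[.5687+P[0]*np.cos(y)-P[1]*np.sin(y),.1885+P[0]*np.sin(y)+P[1]*np.cos(y),.014]))
"
```

```text
1230.5 (211, 285, 41, 41) ((231.1648406982422, 304.9175720214844), 20.431720733642578)
[231.47491714 305.43654027]
```

Request:
carry_out:
  targets:
    - [[0.001,0.008,0],0]
    - [[0.003,0.02,0],0]
    - [[0.0045,0.028,0],0]
    - [[0.005,0.031,0],0]
    - [[0.005,0.0318,0],0]

```text
t: 16.7
tool_pos: [0.4518, 0.1837, -0.0212]
tcp_rot: [2.305, 2.134, -0.0]
ft_force: [-1.2, 1.2, 1.0]
gripper_width: -0.0002
```

Request:
carry_out:
  targets:
    - [[0.0003,0.002,0],0]
    - [[0.0006,0.004,0],0]
    - [[0.001,0.006,0],0]
    - [[0.0013,0.008,0],0]
    - [[0.0016,0.01,0],0]

```text
t: 17.2
tool_pos: [0.4608, 0.1845, -0.021]
tcp_rot: [-2.304, -2.134, 0.002]
ft_force: [-2.4, -0.1, 1.3]
gripper_width: 0.0
```

```bash
cat > lid.py <<'E'
from h import *
b,p=snap('top','topx.png'); s=read_state(); hsv=cv2.cvtColor(b,cv2.COLOR_BGR2HSV)
m=((hsv[:,:,0]>12)&(hsv[:,:,0]<40)&(hsv[:,:,1]>35)&(hsv[:,:,2]>60)).astype(np.uint8)*255
m[:235]=0;m[345:]=0;m[:,:205]=0;m[:,:][:,262:]=0
cs,_=cv2.findContours(m,cv2.RETR_EXTERNAL,cv2.CHAIN_APPROX_NONE);c=max(cs,key=cv2.contourArea)
(u,v),r=cv2.minEnclosingCircle(c); y=np.radians(2.6)
def pl(w): q=np.array(w[:2])-[.5687,.1885]; return (1e3*np.array([q@[np.cos(y),np.sin(y)],q@[-np.sin(y),np.cos(y)]])).round(1)
print('t',s['t'],'lid px',u,v,r,'area',cv2.contourArea(c),'plate mm',pl(ray(p,u,v,.014)),'tool',pl(s['tool_pos']),'F',np.round(s['ft_force'],1))
E
python3 lid.py
```

```text
t 17.25 lid px 231.0889892578125 303.059326171875 20.320690155029297 area 1001.5 plate mm [-55.   -5.3] tool [-107.4    1. ] F [-1.8  0.5  0.7]
```

Contact is as planned and the lid slides. Pushing on in stages.

Request:
carry_out:
  targets:
    - [[0.0007,0.004,0],0]
    - [[0.0014,0.008,0],0]
    - [[0.002,0.012,0],0]
    - [[0.0027,0.016,0],0]
    - [[0.0034,0.02,0],0]

```text
t: 17.75
tool_pos: [0.4819, 0.1864, -0.021]
tcp_rot: [-2.305, -2.134, 0.0]
ft_force: [-1.4, -0.1, 0.1]
gripper_width: -0.0003
```

Request:
carry_out:
  targets:
    - [[0.0005,0.003,0],0]
    - [[0.001,0.006,0],0]
    - [[0.0015,0.009,0],0]
    - [[0.002,0.012,0],0]
    - [[0.0025,0.015,0],0]

```text
t: 18.25
tool_pos: [0.496, 0.1874, -0.0212]
tcp_rot: [-2.305, -2.134, 0.003]
ft_force: [-7.7, -0.6, 5.0]
gripper_width: 0.0
```

```bash
python3 lid.py
```

```text
t 18.3 lid px 231.12599182128906 284.637939453125 21.1925048828125 area 887.5 plate mm [-16.6  -6.6] tool [-72.2   2.2] F [-4.5 -0.3  1. ]
```

Request:
carry_out:
  targets:
    - [[0.0003,0.002,0],0]
    - [[0.0007,0.004,0],0]
    - [[0.001,0.006,0],0]
    - [[0.0013,0.008,0],0]
    - [[0.0017,0.01,0],0]

```text
t: 18.8
tool_pos: [0.5051, 0.1876, -0.0212]
tcp_rot: [-2.305, -2.133, 0.005]
ft_force: [-8.3, -2.8, 6.7]
gripper_width: -0.0002
```

Request:
carry_out:
  targets:
    - [[0.0003,0.002,0],0]
    - [[0.0007,0.004,0],0]
    - [[0.001,0.006,0],0]
    - [[0.0013,0.008,0],0]
    - [[0.0017,0.01,0],0]

```text
t: 19.3
tool_pos: [0.5152, 0.1883, -0.0213]
tcp_rot: [-2.305, -2.133, 0.006]
ft_force: [-8.1, -2.8, 5.2]
gripper_width: 0.0
```

```bash
python3 lid.py
```

```text
t 19.35 lid px 229.3087921142578 276.99896240234375 19.989437103271484 area 829.5 plate mm [-0.3 -3.2] tool [-52.8   2.3] F [-5.3 -3.   1.9]
```

Request:
carry_out:
  targets:
    - [[0.0003,0.002,0],0]
    - [[0.0007,0.004,0],0]
    - [[0.001,0.006,0],0]
    - [[0.0013,0.008,0],0]
    - [[0.0017,0.01,0],0]

```text
t: 19.85
tool_pos: [0.5257, 0.1891, -0.0213]
tcp_rot: [-2.306, -2.133, 0.005]
ft_force: [-5.9, -3.3, 3.5]
gripper_width: 0.0002
```

```bash
python3 lid.py
```

```text
t 19.9 lid px 228.92990112304688 271.97662353515625 20.17702293395996 area 804.5 plate mm [10.4 -2.8] tool [-42.2   2.7] F [-3.8 -2.6  0.5]
```

Request:
carry_out:
  targets:
    - [[0.0003,0.002,0],0]
    - [[0.0006,0.004,0],0]
    - [[0.001,0.006,0],0]
    - [[0.0013,0.008,0],0]
    - [[0.0015,0.009,0],0]

```text
t: 20.4
tool_pos: [0.5359, 0.1902, -0.0213]
tcp_rot: [2.306, 2.133, -0.002]
ft_force: [-3.2, -2.3, -0.7]
gripper_width: -0.0004
```

```bash
python3 lid.py
```

```text
t 20.45 lid px 229.0 267.28570556640625 19.869565963745117 area 782.0 plate mm [20.4 -3.2] tool [-32.1   3.5] F [-2.5 -1.7 -0.6]
```

Now in small steps, looking for the end stop by feel.

Request:
carry_out:
  targets:
    - [[0.0001,0.0007,0],0]
    - [[0.0002,0.0014,0],0]
    - [[0.0003,0.0021,0],0]
    - [[0.0004,0.0028,0],0]
    - [[0.0005,0.0035,0],0]

```text
t: 20.95
tool_pos: [0.5397, 0.1916, -0.021]
tcp_rot: [2.305, 2.135, -0.0]
ft_force: [-3.3, -1.5, -0.0]
gripper_width: 0.0003
```

```bash
python3 lid.py
```

```text
t 21.0 lid px 229.3000030517578 265.70001220703125 19.833911895751953 area 792.0 plate mm [23.7 -3.9] tool [-28.6   4.4] F [-2.3 -1.7 -0.2]
```

Request:
carry_out:
  targets:
    - [[0.0001,0.0007,0],0]
    - [[0.0002,0.0014,0],0]
    - [[0.0003,0.0021,0],0]
    - [[0.0003,0.0027,0],0]
    - [[0.0004,0.003,0],0]

```text
t: 21.5
tool_pos: [0.5428, 0.1917, -0.021]
tcp_rot: [2.305, 2.134, 0.0]
ft_force: [-3.2, -0.8, -0.1]
gripper_width: -0.0001
```

```bash
python3 lid.py
```

```text
t 21.55 lid px 229.125 263.875 19.768287658691406 area 787.5 plate mm [27.7 -3.7] tool [-25.6   4.5] F [-3.  -1.7  0.2]
```

Request:
carry_out:
  targets:
    - [[0,0.0004,0],0]
    - [[0.0001,0.0008,0],0]
    - [[0.0001,0.0012,0],0]
    - [[0.0002,0.0016,0],0]
    - [[0.0002,0.002,0],0]

```text
t: 22.05
tool_pos: [0.5449, 0.1919, -0.021]
tcp_rot: [2.305, 2.134, 0.0]
ft_force: [-2.6, -1.6, 0.6]
gripper_width: 0.0001
```

Request:
carry_out:
  targets:
    - [[0,0.0003,0],0]
    - [[0.0001,0.0006,0],0]
    - [[0.0001,0.0009,0],0]
    - [[0.0001,0.0012,0],0]
    - [[0.0002,0.0015,0],0]

```text
t: 22.55
tool_pos: [0.5462, 0.1919, -0.021]
tcp_rot: [2.305, 2.135, 0.0]
ft_force: [-1.8, -1.7, 0.4]
gripper_width: -0.0003
```

```bash
python3 lid.py
```

```text
t 22.6 lid px 228.9729766845703 262.3108215332031 19.859464645385742 area 776.5 plate mm [31.  -3.4] tool [-22.1   4.5] F [-2.1 -1.3  0.1]
```

Request:
carry_out:
  targets:
    - [[0,0.0003,0],0]
    - [[0,0.0006,0],0]
    - [[0.0001,0.0009,0],0]
    - [[0.0001,0.0011,0],0]

```text
t: 23.0
tool_pos: [0.5466, 0.1919, -0.0211]
tcp_rot: [-2.304, -2.134, 0.002]
ft_force: [-5.5, -0.8, 3.6]
gripper_width: -0.0001
```

The force rise and stalled motion (0.4 mm for 1.1 commanded) suggest the end stop. I hold briefly and check.

Request:
carry_out:
  targets:
    - [[0,0.0001,0],0]
    - [[0,0.0001,0],0]

```text
t: 23.2
tool_pos: [0.5466, 0.1919, -0.0211]
tcp_rot: [-2.304, -2.134, 0.002]
ft_force: [-5.5, -1.0, 2.6]
gripper_width: -0.0002
```

```bash
python3 lid.py
```

```text
t 23.25 lid px 228.9729766845703 262.3108215332031 19.859464645385742 area 772.0 plate mm [31.  -3.4] tool [-22.    4.4] F [-5.6 -1.4  2.3]
```

The lid is seated on the end stop at 5.6 N, with no further motion. Retreat straight back, then up.

Request:
carry_out:
  targets:
    - [[0,-0.001,0],0]
    - [[0,-0.003,0],0]
    - [[-0.001,-0.01,0],0]
    - [[-0.003,-0.03,0],0]
    - [[-0.005,-0.05,0],0]

```text
t: 23.75
tool_pos: [0.497, 0.1909, -0.0209]
tcp_rot: [2.305, 2.134, 0.002]
ft_force: [0.4, 0.8, 0.4]
gripper_width: 0.0004
```

Request:
carry_out:
  targets:
    - [[0,-0.03,-0.02],0]
    - [[0,-0.05,-0.06],0]
    - [[0.03,-0.06,-0.1],0]
    - [[0.07,-0.06,-0.14],0]
    - [[0.11,-0.06,-0.15],0]

```text
t: 24.25
tool_pos: [0.447, 0.3058, 0.133]
tcp_rot: [2.307, 2.131, 0.009]
ft_force: [2.1, 1.3, -0.9]
gripper_width: -0.0
```

```bash
python3 lid.py; python3 - <<'E'
from h import *
y=np.radians(2.6); b,p=snap('top','topf.png'); s,q=snap('scene','scf.png')
def W(x,yy,z): return [.5687+x*np.cos(y)-yy*np.sin(y),.1885+x*np.sin(y)+yy*np.cos(y),z]
c=np.zeros((540,800,3),np.uint8)
c[:,:450]=cv2.resize(b[220:340,180:280],(450,540),interpolation=2); u,v=proj(q,W(.03,0,.02)).astype(int)
c[:,450:]=cv2.resize(s[v-54:v+54,u-35:u+35],(350,540),interpolation=2); cv2.imwrite('pics/cf.png',c)
for n,P in(('rail face crest y46',(.02,.046,.0215)),('tip lid contact',(.073,0,.0155)),('lid c',(.031,-.002,.02)),('roller seated?',(.007,-.0459,.021))):
    print(n,((proj(p,W(*P))-[180,220])*4.5).round(0))
E
```

```text
t 24.3 lid px 228.6307830810547 262.6004638671875 20.16273307800293 area 1175.0 plate mm [30.4 -2.7] tool [-115.7  133.8] F [ 1.9 10.3  2.1]
rail face crest y46 [112. 218.]
tip lid contact [210. 103.]
lid c [215. 189.]
roller seated? [310. 234.]
```

View pics/cf.png

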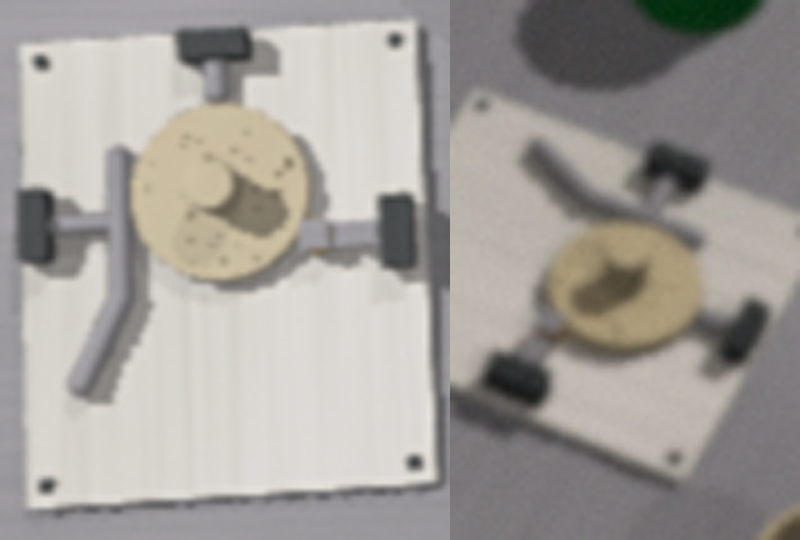

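The lid sits home. The top crop shows the rim at the stop screw (217,103), against the rail (130,190) and with the roller closed in behind it (312,237). I'll do one close wrist check of the rail contact and see whether the tub and other bystanders moved; a transient of 10 N was shown as the arm stopped.

Request:
carry_out:
  targets:
    - [[-0.01,0.015,-0.01],0]
    - [[-0.03,0.045,-0.02],0]
    - [[-0.055,0.08,-0.02],0]
    - [[-0.08,0.115,-0.02],0]
    - [[-0.1,0.14,-0.02],0]

```text
t: 24.9
tool_pos: [0.5793, 0.1911, 0.1485]
tcp_rot: [2.307, 2.131, -0.001]
ft_force: [-0.2, 0.6, 0.4]
gripper_width: 0.0001
```

Request:
carry_out:
  targets:
    - [[-0.007,0.012,0],0]
    - [[-0.007,0.012,0],0]
    - [[-0.007,0.012,0],0]

```text
t: 25.2
tool_pos: [0.5881, 0.1872, 0.1484]
tcp_rot: [-2.304, -2.134, 0.001]
ft_force: [0.3, 0.8, 0.4]
gripper_width: 0.0001
```

```bash
python3 - <<'E'
from h import *
s=read_state(); im,p=snap('wrist','wf.png'); print(s['t'],s['tool_pos'],s['ft_force'])
u,v=proj(p,[.599,.187,.02]).astype(int); print(u,v)
v=max(v,90); cv2.imwrite('pics/wfc.png',cv2.resize(im[v-90:v+90,u-120:u+120],(800,600),interpolation=2))
a=cv2.imread('pics/top0.png').astype(int); b=cv2.imread('pics/topf.png').astype(int)
d=(abs(a-b).max(2)>40).astype(np.uint8); n,_,st,c=cv2.connectedComponentsWithStats(cv2.morphologyEx(d,cv2.MORPH_OPEN,np.ones((3,3),np.uint8)))
print(st[1:][st[1:,4]>20].tolist())
E
```

```text
25.2 [0.58805915 0.18715816 0.14839676] [0.30984904 0.78184476 0.42782829]
319 234
[[215, 245, 38, 40, 900], [214, 251, 4, 16, 52], [209, 256, 5, 16, 63], [394, 268, 35, 33, 474], [411, 281, 8, 10, 69], [0, 285, 154, 125, 9621], [427, 286, 4, 8, 27], [416, 288, 10, 9, 64], [414, 299, 11, 7, 44], [223, 364, 206, 116, 8843], [0, 387, 33, 93, 2305], [85, 449, 94, 31, 1008]]
```

View pics/wfc.png

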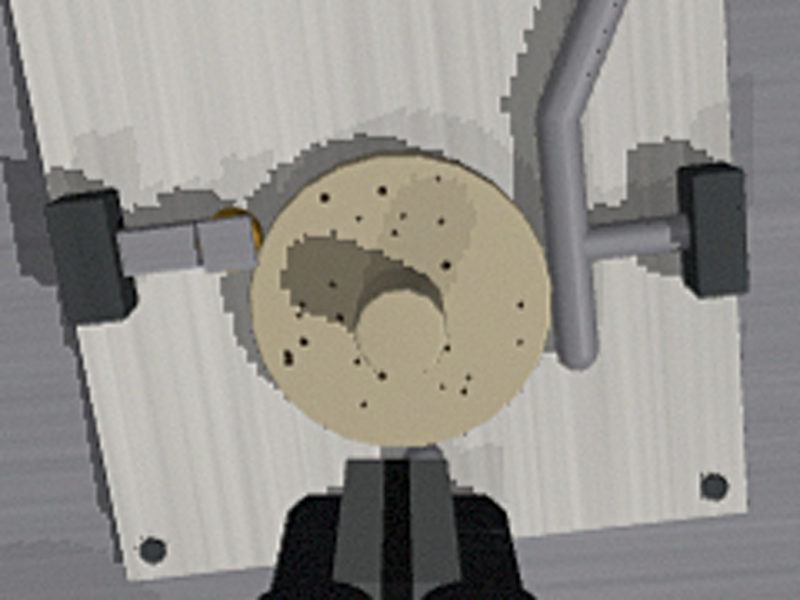

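The wrist view shows the lid rim touching the rail at (550,290) and the roller at (258,245), and reaching the stop screw at (425,450). I check the tub, which was hidden by the arm before, and hand in.

```bash
python3 - <<'E'
from h import *
b,p=snap('top','topg.png'); q=snap('scene','scg.png')[0]
for x,y in ((cv2.imread('pics/top0.png'),b),(cv2.imread('pics/scene0.png'),q)):
    o=[]
    for im in (x,y):
        h=cv2.cvtColor(im,cv2.COLOR_BGR2HSV); m=((h[:,:,0]>55)&(h[:,:,0]<80)&(h[:,:,1]>150)).astype(np.uint8); M=cv2.moments(m,True); o.append((round(M['m10']/M['m00'],1),round(M['m01']/M['m00'],1),M['m00']))
    print('tub px before/after',o)
s=read_state(); print(s['t'],np.round(s['ft_force'],1))
print(ticket.finish_job())
E
```

```text
Traceback (most recent call last):
ZeroDivisionError: float division by zero
```

```bash
python3 - <<'E'
from h import *
for f in ('top0','topg','scene0','scg'):
    i=cv2.imread(f'pics/{f}.png').astype(int); m=((i[:,:,1]>i[:,:,2]+30)&(i[:,:,1]>i[:,:,0]+20)).astype(np.uint8); M=cv2.moments(m,True); print(f,M['m00'],[round(M[k]/max(M['m00'],1),1) for k in('m10','m01')],cv2.boundingRect(m))
s=read_state(); print(s['t'],np.round(s['ft_force'],1))
E
```

```text
top0 2217.0 [106.9, 298.9] (78, 275, 61, 48)
topg 0.0 [0.0, 0.0] (0, 0, 0, 0)
scene0 948.0 [353.3, 113.6] (339, 94, 31, 42)
scg 540.0 [358.5, 116.7] (344, 95, 26, 41)
25.35 [ 0.5  0.  -0.6]
```

The tub's unobstructed right and bottom edges in the scene view are unchanged at 370 and 136. The left side is hidden by the arm. Handing in.

```bash
python3 -c "
from h import *
print(ticket.finish_job())"
```

```text
the job is handed in; nothing more can be done
None
```

The lid is seated in the jig and the job is handed in at about 25 s. I gripped the cream speckled lid by its knob, set it flat on the open end and released it. Then I slid it low on the rim past the roller with shut fingers until it met the end stop. Measured push force peaked at about 8 N passing the roller and was about 5.6 N at the stop.

**Last checks:**
- **Seating:** With the arm clear, the top and close wrist views show the rim at the stop screw, the rail and the roller. The lid's centre measures about plate (30, -3) mm against the nominal (31, -2). The pictures resolve only about 0.5–2 mm, so contact with the rail is judged by eye.
- **Robot:** The measured force was near zero and the arm was clear of everything.
- **Bystanders:** The mug, rib, pin tool and the two look-alike lids are unchanged in the top view. The tub was partly hidden by the arm, but its visible edges had not moved.

**What went wrong or disagreed:**
- **Tip height:** The real fingertips sit about 33 mm behind the reported tool point, so the first grasp shut on air above the knob without touching the lid. I reopened, went lower and gripped it.
- **Bench force:** Touching the bench to measure this offset pressed the fingertips to 83 N, because I batched the last small steps. That is under the 120 N wrist limit, but more than I intended.
- **Force reading:** One 10 N reading appeared as the arm stopped after retreating. It was gone at the next reading, so I took it as arm inertia.

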